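Set the spring gauge with its keeper plate

ROBOT

A 6-joint arm with a two-finger parallel gripper is mounted at the origin on a cart in front of the work surface, level with it; the furniture and walls round the work are solid. World frame = base frame: x ahead of the robot, y to its left, z up, the work surface at z = 0. Lengths are in mm, angles in rad, forces in N, time in s.
With the tool pointing down it reaches from about 350 to 975 mm from the base axis. Payload 7.1 kg.
Tool frame: the origin (TCP) lies at the centre of the arm's flange, where the gripper is bolted on; the fingertips stand 182 mm ahead of it and the grasp point (between the pads) lies 163 mm ahead of it; z points along the fingers, y is the line along which they close (so a half turn about z gives the same grasp; the last joint's range is limited). The gripper opens to 88 mm and grips with 3 to 60 N. Pads are 20 mm wide; open, the fingers measure 115 mm over their backs; the gripper's body (75 mm by 178 mm) begins 61 mm behind the grasp point.
Start: joints at [-1.369, 0.423, 1.63, -0, 1.089, -0.019], TCP at [136.901, -609.807, 404.675] pointing down, gripper open.
Joint ranges: [-3, 3], [-0.9, 2.11], [0.09, 2.58], [-1.31, 4.45], [0.11, 2.69], [-2.54, 2.54]. Speed limits (rad/s): [2.39, 2.39, 3.01, 3.14, 3.14, 3.14].

INTERFACE

Orientations are given as a rotation vector (axis times angle).
In Python, from workcell import readout, get_image, ctrl gives the robot as it stands.
- The arm moves only by the tool step_arm, never from a script. Its argument "targets" is a list that holds one entry, the list of rows, each a list of 7 numbers: the shift along the world's x, y, z as a fraction of full scale, then the turn, a rotation vector about the world's x, y, z as a fraction of full scale, then the opening, from 0 (shut) to 1 (fully open). In form: [[[dx, dy, dz, wx, wy, wz, claw], ...]]. A call has exactly 5 rows; each row shifts and turns the commanded pose from where the row before left it; what a row does not reach is not made up. Full scale, the value 1, is 0.05 m for a shift and 4 degrees for a turn. A row lasts 1/8 s, in which the tool goes at most 62.5 mm and 10.7 degrees, less where a joint would pass 70% of its speed; a pose out of reach is approached as far as the arm can. A call with a number of a shift or a turn outside -1 to 1 is refused whole. A call with a gripper value outside its range is refused whole. The fingers move at their own pace and stop on an object; the grip force is fixed at half the most. Time passes only in rows, so rows that do not move let the fingers close, or fill a call up. It gives the time, the measured TCP pose, the force, the opening and the grip force at its end, in the units of the state.
- readout.get_obs(): the state, without advancing time (a new reading comes with each control period).
- get_image(name): name is "scene" or "top" or "wrist"; returns a dict with "pixels" (480x640x3 uint8, red, green, blue), "intrinsics" (3x3 intrinsics, pixels), "extrinsics" (4x4, takes a point from world to camera coordinates). Camera axes: x right, y down, z forward; pixel columns grow to the right and rows downward; lengths in mm; the calibration is good to about 2 mm. A picture is of the moment at which its call begins. There is no depth.
- ctrl.close_job(): hands the job in; it is judged then, once.
The state is a dict: "t": time; "qpos": joint angles; "qvel": joint speeds; "joint_torque": joint torques, N m; "ee_pos": TCP position; "orientation": TCP orientation; "ft_force": force on the tool from outside, world axes, zero at the start; "moment": the same for the moment, N m; "width": finger opening in mm; "grasp_force": force on a finger pad.
Only numpy, scipy, OpenCV 4.12 (cv2) and the standard library are available. Lean on these libraries where they do the work, as an engineer would, in place of code of your own. Each camera call takes 0.05 s, during which the arm holds its last target. There are 200 camera calls.

TASK

Set the spring gauge on the sloping stand to its marked length and leave it held there: take the shorter of the two keeper plates by its grip bar, hook one of its slots over the tall pin of the sprung slide, pull the slide down the slope with it until the plate's other slot drops over the short fixed pin, and let go with the plate lying flat and fully down on its two seats. Never pull the slide to its end stop, and leave the longer plate, the V-block, the micrometer and the manifold where they are.

Things in the scene. Friction and masses are not known exactly. Their poses are not given: they have to be found in the camera images.
- bed: grey sloping bed, 320 x 92 mm, of a steel stand fixed to the table. Its z is square to the sloping face (up, leaning 30 degrees towards the robot's side), x runs straight up the slope, y across it; origin on the bed's top face between the two pins, 105 mm above the table. At x = -70 mm a seat block (34 x 50 mm, top at z = 9 mm) carries the fixed pin
- housing (a point): middle of the spring housing on the upper part of the bed: a tube 84 mm long up the slope and 38 mm in diameter, on a foot 44 mm wide; it spans x = 106 to 190 mm of the bed's frame, up to 37 mm above the bed face
- set_mark (a point): the one long line across the scale that lies along the bed's edge: the small pointer on the slide's side stands level with it when the slide is at its marked length; at x = +33 mm in the bed's frame
- slide_pin (a point): top of the tall pin on the sprung slide: 10 mm diameter, square to the bed, top 33 mm above the bed face, tapered over its last 5.5 mm to 5 mm; it rises 24.5 mm from the slide, whose flat top (34 x 48 mm) is 8.5 mm above the bed. With the slide home it is at x = +73 mm, y = 0 in the bed's frame
- fixed_pin (a point): top of the short fixed locating pin: 10 mm diameter, square to the bed, 10 mm tall from its seat block, top 19 mm above the bed face, tapered over its last 2.5 mm to 6 mm; at x = -70 mm, y = 0 in the bed's frame. A plate hooked on the slide pin has to ride above this pin's top until its slot stands over it
- slide (a joint): how far the sprung slide is pulled out, in m: 0 home (up the slope), grows as it moves down the slope towards the fixed pin; 0.065 is the end stop. The spring pulls back with about 4 N at home and 10 N at 40 mm, where the pointer stands at the set mark
- keeper_short_grip (a point): middle of the grip bar of the shorter keeper plate, 22 mm above its underside; x along the plate, z up. Steel plate 130 x 44 x 6 mm, two like slots, 13 mm along it by 18 mm across, centred 50 mm either side of the middle (either may be hooked). The bar: 14 mm thick along the plate, 42 mm long across it, top 39 mm above the underside. 0.2 to 0.33 kg; starts flat on the table
- keeper_long_grip (a point): the longer keeper plate (not to be used): the same but 160 mm long, slots 65 mm either side of the middle; lies flat on the table
- v_block: loose dark steel V-block, 45 x 68 x 55 mm, origin at the centre of its underside; to be left alone
- micrometer: loose micrometer with green frame, 47 x 155 x 16 mm, lying flat, origin at the centre of its underside; to be left alone
- manifold: loose dark block with round holes, 94 x 158 x 36 mm, origin at the centre of its underside; to be left alone

How it is judged:
By the outcome, as a careful person would: the job done as asked, in the order asked, and still so for the second after the job is handed in, with the robot touching nothing.
It also fails if it takes over 51 s, if anything falls off the work surface, if the arm or the gripper's body presses on something with over 40 N, if the wrist force passes 120 N, or if a joint passes its speed limit or range.

## Working session

There is one attempt and no reset: what is moved stays moved. The work goes in short steps, Python scripts to look and compute and a tool call to move; the robot and the scene stay as the last step left them, time stands still between calls to the robot, and variables do not carry over. Pictures are saved under pics/ and viewed, at most 10 in all, crops included, and the job is handed in when it is done.

Besides the shell and the picture viewer there is one more tool, called after ">>>" by a JSON object that holds its "api" and its "payload". step_arm: Moves the arm, as the interface text tells. Shift numbers are shares of 0.05 m and turn numbers shares of 4 degrees, none past 1 either way. Its arguments: {"type":"object","properties":{"targets":{"type":"array"}},"required":["targets"]}

```bash
mkdir -p pics; cat > h.py <<'E'
import numpy as np, cv2
from workcell import readout, get_image, ctrl
def snap(name,fn):
    d=get_image(name); cv2.imwrite('pics/'+fn+'.png',cv2.cvtColor(d['pixels'],cv2.COLOR_RGB2BGR))
    np.savez('pics/'+fn+'.npz',K=d['intrinsics'],T=d['extrinsics']); return d
def load(fn):
    z=np.load('pics/'+fn+'.npz'); return np.array(z['K']),np.array(z['T'])
def ray(fn,u,v):
    K,T=load(fn); R=T[:3,:3]; t=T[:3,3]
    return -R.T@t, R.T@np.linalg.inv(K)@np.array([u,v,1.])
def onz(fn,u,v,z):
    o,d=ray(fn,u,v); return o+d*(z-o[2])/d[2]
def tri(a,ua,b,ub):
    o1,d1=ray(a,*ua); o2,d2=ray(b,*ub); s=np.linalg.lstsq(np.c_[d1,-d2],o2-o1,rcond=None)[0]
    p,q=o1+s[0]*d1,o2+s[1]*d2; return (p+q)/2,np.linalg.norm(p-q)
def proj(fn,p):
    K,T=load(fn); c=K@(T[:3,:3]@np.asarray(p,float)+T[:3,3]); return c[:2]/c[2]
E
python3 - <<'E'
from h import *
for n in ('scene','top','wrist'):
    snap(n,n+'0'); o,d=ray(n+'0',320,240); print(n,o.round(),(d/np.linalg.norm(d)).round(2),load(n+'0')[0][0,0])
print(readout.get_obs())
E
```

```text
scene [ -50.  272. 1320.] [ 0.48 -0.13 -0.87] 555.7667060864371
top [ 413.   31. 1314.] [ 0.16  0.01 -0.99] 537.9873421541872
wrist [ 219. -591.  384.] [-0.3  -0.07 -0.95] 387.7014763957812
{'t': 0.15, 'qpos': array([-1.36898943e+00,  4.23664394e-01,  1.63047192e+00,  5.24180126e-07,
        1.08861624e+00, -1.90162841e-02]), 'qvel': array([-3.86213304e-04, -2.93672822e-03, -4.47122808e-04, -1.86616502e-04,
       -4.54352926e-04,  3.96223749e-05]), 'joint_torque': array([ 9.93524991e-04, -5.44982100e+01, -2.73919344e+01,  6.44770358e-02,
        2.04157911e-02, -6.28535440e-05]), 'ee_pos': array([ 136.86947871, -609.61816024,  404.09743166]), 'orientation': array([-3.12131493e+00, -3.46036242e-01,  1.65501249e-04]), 'ft_force': array([0.27574794, 0.05333016, 0.08492433]), 'moment': array([-0.00307126,  0.02906831, -0.02943978]), 'grasp_force': 0.0, 'width': 87.38997918776911}
```

View pics/scene0.png

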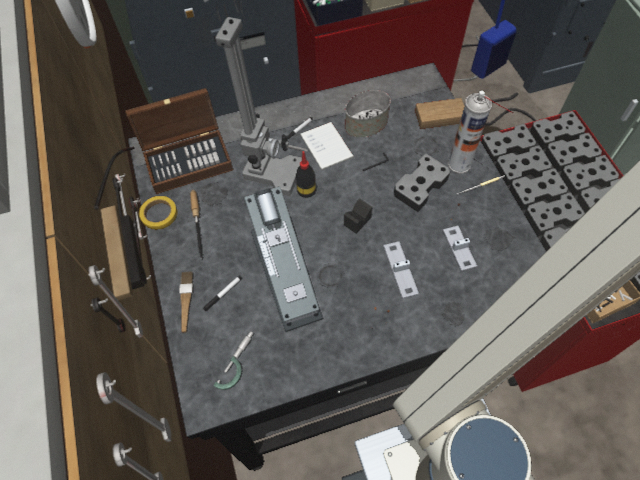

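View pics/top0.png

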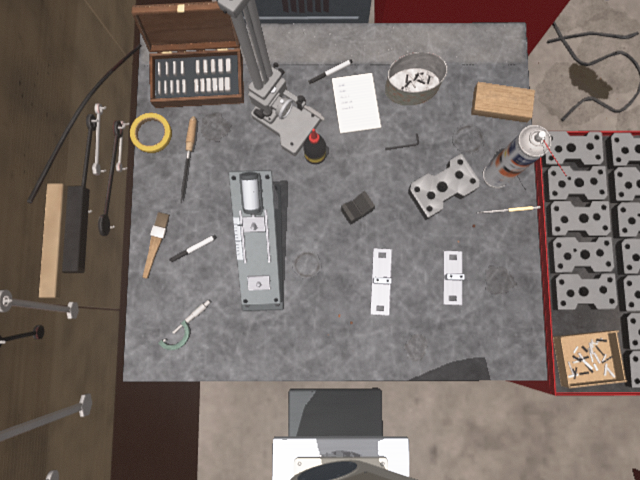

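Scene and top views: the stand lies at top (230-285, 170-310) with its slide near (254,224) and fixed pin near (259,284). The short plate is at top (454,278), the long one at (381,281). Next I'll enlarge the parts that matter.

```bash
python3 - <<'E'
from h import *
t=cv2.imread('pics/top0.png'); s=cv2.imread('pics/scene0.png')
def c(i,x,y,w,h,k): return cv2.resize(i[y:y+h,x:x+w],None,fx=k,fy=k,interpolation=cv2.INTER_CUBIC)
m=np.zeros((600,800,3),np.uint8)
a=c(t,225,165,66,150,4); m[:600,:264]=a
b=c(s,240,180,85,150,4); m[:600,264:604]=b
d=c(t,430,245,48,66,4); m[:264,604:796]=d
e=c(s,435,220,48,56,4); m[300:524,604:796]=e
cv2.imwrite('pics/m1.png',m)
E
```

```text
(no output)
```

View pics/m1.png

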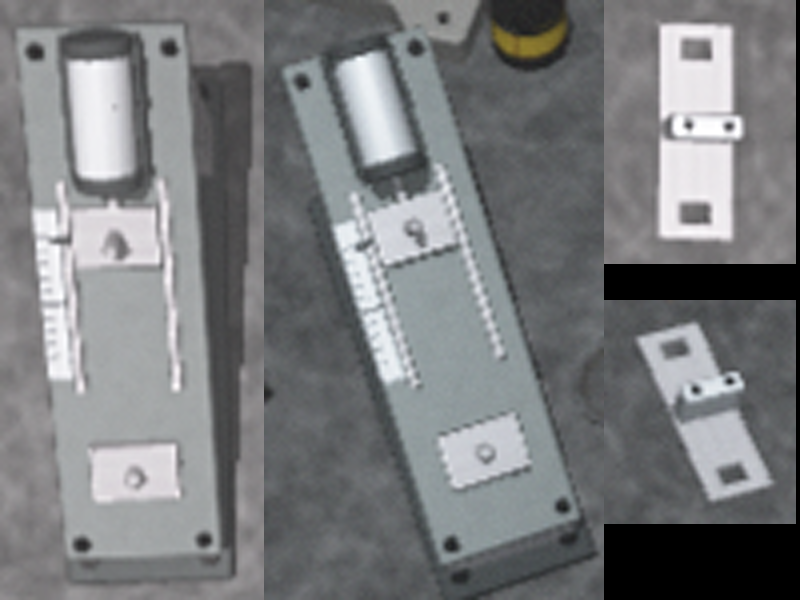

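```bash
cat > fit.py <<'E'
from h import *
from scipy.optimize import least_squares
from scipy.spatial.transform import Rotation as Ro
def T4(l): return [(x/4+225,y/4+165) for x,y in l]
def S4(l): return [((x-264)/4+240,y/4+180) for x,y in l]
blk=lambda cx,z,w,h:[(cx+w,h,z),(cx+w,-h,z),(cx-w,-h,z),(cx-w,h,z)]
P=blk(-70,9,17,25)+blk(73,8.5,17,24)
t=T4([(93,448),(178,443),(180,497),(95,503),(75,212),(157,206),(161,265),(77,270)])
s=S4([(438,436),(520,412),(531,464),(450,490),(370,212),(447,193),(460,246),(387,266)])
bt=T4([(18,30),(190,22),(218,548),(67,560)]); bs=S4([(285,68),(430,22),(580,520),(435,560)])
def bedR(yaw):
    return Ro.from_euler('z',yaw).as_matrix()@Ro.from_euler('y',-30,degrees=True).as_matrix()
def f(p):
    R=bedR(p[2]); o=np.array([p[0],p[1],105])
    B=[(p[3]+160,46,0),(p[3]+160,-46,0),(p[3]-160,-46,0),(p[3]-160,46,0)]
    Q=np.array(P+B)@R.T+o
    return np.r_[(np.array([proj('top0',q) for q in Q])-(t+bt)).ravel(),(np.array([proj('scene0',q) for q in Q])-(s+bs)).ravel()]
r=least_squares(f,[450,250,0,45])
E
python3 - <<'E'
from fit import *
print(r.x,np.degrees(r.x[2])); print(r.fun.reshape(-1,2).round(1).tolist())
K=[onz('top0',(x-604)/4+430,y/4+245,6) for x,y in [(660,22),(733,25),(733,240),(658,237)]]
K=np.array(K);print(K.round(1)); print([np.linalg.norm(K[i]-K[(i+1)%4]).round(1) for i in range(4)],K.mean(0))
K2=np.array([onz('scene0',(x-604)/4+435,(y-300)/4+220,6) for x,y in [(637,339),(697,322),(773,484),(710,501)]])
print(K2.round(1),K2.mean(0))
for K in (K,K2):
    d=(K[0]+K[1]-K[2]-K[3]);print('yaw',np.degrees(np.arctan2(d[1],d[0])))
# colour mask refinement
im=cv2.imread('pics/top0.png'); g=im.min(2)
for (x,y,w,h) in [(435,245,40,66)]:
    m=np.zeros_like(g); m[y:y+h,x:x+w]=(g[y:y+h,x:x+w]>165)*255
    c=max(cv2.findContours(m,cv2.RETR_EXTERNAL,cv2.CHAIN_APPROX_NONE)[0],key=cv2.contourArea); print(cv2.minAreaRect(c))
E
```

```text
[5.72648243e+02 1.86594443e+02 1.92747115e-02 3.13347944e+01] 1.104359618509462
[[-0.9, -0.1], [-0.3, 0.7], [0.1, 0.5], [-0.3, -0.5], [-0.7, -0.5], [0.7, 0.5], [0.7, 0.4], [0.0, -0.4], [0.2, -1.0], [0.3, 0.0], [0.9, 1.8], [-0.4, -0.4], [-0.2, 0.4], [-1.2, 0.1], [0.2, 0.3], [0.9, 0.2], [-0.4, 0.1], [-0.7, -1.0], [0.2, -0.9], [-0.4, -0.0], [-0.5, -1.1], [-0.4, -0.2], [0.6, -0.6], [1.2, 1.3]]
[[ 592.4 -259.1    6. ]
 [ 590.4 -303.8    6. ]
 [ 459.2 -298.6    6. ]
 [ 461.2 -253.3    6. ]]
[np.float64(44.8), np.float64(131.3), np.float64(45.3), np.float64(131.4)] [ 525.7927963  -278.71697549    6.        ]
[[ 590.2 -259.2    6. ]
 [ 589.4 -303.9    6. ]
 [ 459.2 -298.3    6. ]
 [ 461.2 -253.6    6. ]] [ 525.00289811 -278.75512517    6.        ]
yaw -2.401765454884396
yaw -2.4776091720126447
((454.0, 277.5), (53.0, 20.0), 90.0)
```

Fit residuals are about 1 px. The plate measures 131 x 45 mm and its centre is about (525,-279) in both views. The bed origin is about (573,187,105) with a yaw of 1.1°. Next I move above the short plate.

>>> {"api": "step_arm", "payload": {"targets": [[[0.39,0.33,-0.11,0,0,0.94,1],[0.39,0.33,-0.11,0,0,0.94,1],[0.39,0.33,-0.11,0,0,0.94,1],[0.39,0.33,-0.11,0,0,0.94,1],[0.39,0.33,-0.11,0,0,0.94,1]]]}}

```text
t: 0.78
ee_pos: [235.7, -525.6, 376.6]
orientation: [-3.021, -0.858, -0.0]
ft_force: [-0.4, -0.4, -0.4]
width: 87.6
grasp_force: 0.0
```

>>> {"api": "step_arm", "payload": {"targets": [[[0.39,0.33,-0.11,0,0,0.94,1],[0.39,0.33,-0.11,0,0,0.94,1],[0.39,0.33,-0.11,0,0,0.94,1],[0.39,0.33,-0.11,0,0,0.94,1],[0.39,0.33,-0.11,0,0,0.94,1]]]}}

```text
t: 1.4
ee_pos: [332.9, -442.9, 349.1]
orientation: [-2.84, -1.34, -0.0]
ft_force: [0.6, 0.3, 0.1]
width: 87.7
grasp_force: 0.0
```

>>> {"api": "step_arm", "payload": {"targets": [[[0.39,0.33,-0.11,0,0,0.94,1],[0.39,0.33,-0.11,0,0,0.94,1],[0.39,0.33,-0.11,0,0,0.94,1],[0.39,0.33,-0.11,0,0,0.94,1],[0.39,0.33,-0.11,0,0,0.94,1]]]}}

```text
t: 2.02
ee_pos: [430.1, -360.3, 321.7]
orientation: [-2.583, -1.786, -0.0]
ft_force: [-0.3, 0.4, 0.7]
width: 87.7
grasp_force: 0.0
```

>>> {"api": "step_arm", "payload": {"targets": [[[0.39,0.33,-0.11,0,0,0.94,1],[0.39,0.33,-0.11,0,0,0.94,1],[0.39,0.33,-0.11,0,0,0.94,1],[0.39,0.33,-0.11,0,0,0.94,1],[0.39,0.33,-0.11,0,0,0.94,1]]]}}

```text
t: 2.65
ee_pos: [527.4, -277.8, 294.1]
orientation: [-2.257, -2.184, 0.0]
ft_force: [-0.6, -0.3, 0.3]
width: 87.7
grasp_force: 0.0
```

```bash
python3 - <<'E'
from h import *
snap('wrist','w1'); o=readout.get_obs(); print(o['ee_pos'],o['orientation'],o['qpos'],o['t'])
print(proj('w1',[525.4,-278.7,39]))
E
```

```text
[ 529.03475335 -276.24570233  293.63747849] [-2.25282472e+00 -2.18831815e+00 -1.43452762e-03] [-5.01409126e-01  5.26871334e-01  1.76345603e+00  1.51156665e-03
  8.51856294e-01 -4.73357467e-01] 2.7
[317.20312984 254.19410542]
```

View pics/w1.png

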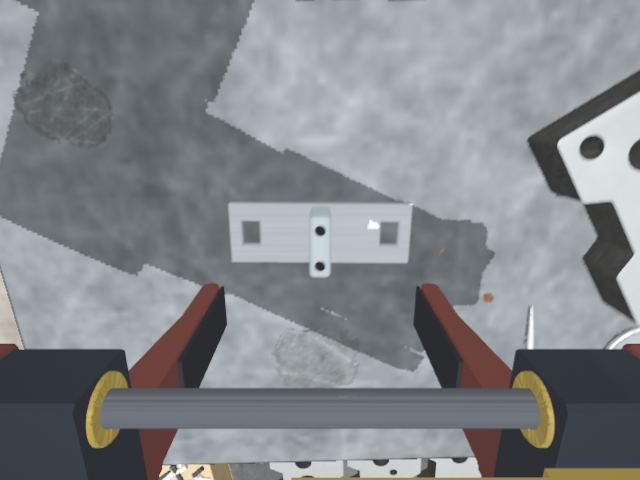

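Wrist view: the short plate has corners at (229,203), (411,203), (409,262) and (232,262). The bar's top holes are at (320,231) and (320,266). The bar lies square across the open fingers.

>>> {"api": "step_arm", "payload": {"targets": [[[0,0,0,0,0,0,1],[0,0,0,0,0,0,1],[0,0,0,0,0,0,1],[0,0,0,0,0,0,1],[0,0,0,0,0,0,1]]]}}

```text
t: 3.32
ee_pos: [526.7, -280.1, 294.8]
orientation: [2.263, 2.179, 0.0]
ft_force: [-0.0, 0.3, -0.1]
width: 87.8
grasp_force: 0.0
```

```bash
python3 - <<'E'
from h import *
d=snap('wrist','w2'); o=readout.get_obs(); print(o['ee_pos'],o['orientation'],o['t'])
im=d['pixels'].copy(); hsv=cv2.cvtColor(im,cv2.COLOR_RGB2HSV)
c=[(229,203),(411,203),(409,262),(232,262)]
a=cv2.imread('pics/w1.png',0)[190:280,215:425]; b=cv2.imread('pics/w2.png',0)[180:290,205:435]
q=cv2.minMaxLoc(cv2.matchTemplate(b,a,cv2.TM_CCOEFF_NORMED)); sh=np.array(q[3])-10; print('shift',sh,q[1])
c=np.array(c)+sh; K=np.array([onz('w2',*p,6) for p in c]); print(K.round(1),K.mean(0),[np.linalg.norm(K[i]-K[(i+1)%4]).round(1) for i in range(4)])
e=K[1]+K[2]-K[0]-K[3]; print('yaw',np.degrees(np.arctan2(e[1],e[0])))
print('bar',[onz('w2',*(np.array(p)+sh),39).round(1) for p in [(320,231),(320,266)]])
from scipy.spatial.transform import Rotation as Ro
print(Ro.from_rotvec(o['orientation']).as_matrix().round(4))
E
```

```text
[ 526.74114201 -280.04171757  294.75026019] [2.26316274e+00 2.17880340e+00 2.60820596e-05] 3.375
shift [ 0 -3] 0.9858866333961487
[[ 463.8 -250.5    6. ]
 [ 591.8 -255.4    6. ]
 [ 591.8 -299.8    6. ]
 [ 461.1 -294.8    6. ]] [ 527.13456182 -275.11074487    6.        ] [np.float64(128.2), np.float64(44.4), np.float64(130.8), np.float64(44.4)]
yaw -2.208642422885456
bar [array([ 527.4, -263.9,   39. ]), array([ 526.5, -287.6,   39. ])]
[[ 3.800e-02  9.993e-01  1.000e-04]
 [ 9.993e-01 -3.800e-02 -0.000e+00]
 [-0.000e+00  1.000e-04 -1.000e+00]]
```

>>> {"api": "step_arm", "payload": {"targets": [[[0,0.06,-0.7,0,0,0,1],[0,0,-0.7,0,0,0,1],[0,0,-0.45,0,0,0,1],[0,0,-0.2,0,0,0,1],[0,0,0,0,0,0,1]]]}}

```text
t: 4.0
ee_pos: [526.8, -276.8, 191.9]
orientation: [-2.262, -2.179, 0.0]
ft_force: [0.2, 0.3, -0.5]
width: 87.8
grasp_force: 0.0
```

>>> {"api": "step_arm", "payload": {"targets": [[[0,0,0,0,0,0,0.3],[0,0,0,0,0,0,0],[0,0,0,0,0,0,0],[0,0,0,0,0,0,0],[0,0,0,0,0,0,0]]]}}

```text
t: 4.62
ee_pos: [526.9, -276.8, 192.3]
orientation: [2.263, 2.179, 0.0]
ft_force: [0.2, -0.5, 0.1]
width: 41.5
grasp_force: 0.0
```

>>> {"api": "step_arm", "payload": {"targets": [[[0,0,0,0,0,0,0],[0,0,0,0,0,0,0],[0,0,0,0,0,0,0],[0,0,0,0,0,0,0],[0,0,0,0,0,0,0]]]}}

```text
t: 5.25
ee_pos: [526.9, -276.8, 192.1]
orientation: [-2.263, -2.179, 0.0]
ft_force: [-0.5, -0.0, -0.3]
width: 13.7
grasp_force: 30.0
```

>>> {"api": "step_arm", "payload": {"targets": [[[0,0,0.4,0,0,0,0],[0,0,0.8,0,0,0,0],[0,0,1,0,0,0,0],[0,0,1,0,0,0,0],[0,0,1,0,0,0,0]]]}}

```text
t: 5.88
ee_pos: [526.3, -276.5, 404.9]
orientation: [2.262, 2.179, 0.0]
ft_force: [0.4, 0.5, -3.2]
width: 13.9
grasp_force: 30.0
```

The bar is gripped (opening 14 mm). I carry it over the stand and tilt it to match the slope.

>>> {"api": "step_arm", "payload": {"targets": [[[-0.07,0.46,0,0,0,0.82,0],[-0.14,0.92,-0.1,0.018,-0.94,0,0],[-0.14,0.92,-0.1,0.018,-0.94,0,0],[-0.14,0.92,-0.1,0.018,-0.94,0,0],[-0.14,0.92,-0.1,0.018,-0.94,0,0]]]}}

```text
t: 6.5
ee_pos: [493.5, -67.7, 380.9]
orientation: [2.061, 2.105, 0.278]
ft_force: [0.7, -0.7, -3.9]
width: 13.4
grasp_force: 30.0
```

>>> {"api": "step_arm", "payload": {"targets": [[[-0.14,0.92,-0.1,0.018,-0.94,0,0],[-0.14,0.92,-0.1,0.018,-0.94,0,0],[-0.14,0.92,-0.1,0.018,-0.94,0,0],[-0.14,0.92,-0.1,0.018,-0.92,0,0],[-0.14,0.92,-0.1,0,0,0,0]]]}}

```text
t: 7.12
ee_pos: [459.3, 154.7, 356.5]
orientation: [1.915, 1.954, 0.507]
ft_force: [1.0, -1.3, -3.8]
width: 14.1
grasp_force: 30.0
```

>>> {"api": "step_arm", "payload": {"targets": [[[-0.07,0.46,-0.1,0,0,0,0],[0,0,0,0,0,0,0],[0,0,0,0,0,0,0],[0,0,0,0,0,0,0],[0,0,0,0,0,0,0]]]}}

```text
t: 7.75
ee_pos: [458.2, 175.8, 352.9]
orientation: [1.916, 1.95, 0.51]
ft_force: [-0.2, -0.5, -2.4]
width: 13.7
grasp_force: 30.0
```

```bash
python3 - <<'E'
from h import *
from scipy.spatial.transform import Rotation as Ro
snap('wrist','w3');snap('top','t3'); o=readout.get_obs(); print(o['ee_pos'],o['qpos'],o['t'],o['ft_force'])
print(Ro.from_rotvec(o['orientation']).as_matrix().round(4))
E
```

```text
[458.2839396  176.00863739 352.91810478] [ 0.38952923  0.24991147  2.093501   -0.5370197   0.36176411  0.83471425] 7.85 [ 0.14771432  0.82000202 -3.2691868 ]
[[-0.0172  0.8704  0.492 ]
 [ 0.9998  0.0162  0.0062]
 [-0.0026  0.492  -0.8706]]
```

View pics/w3.png

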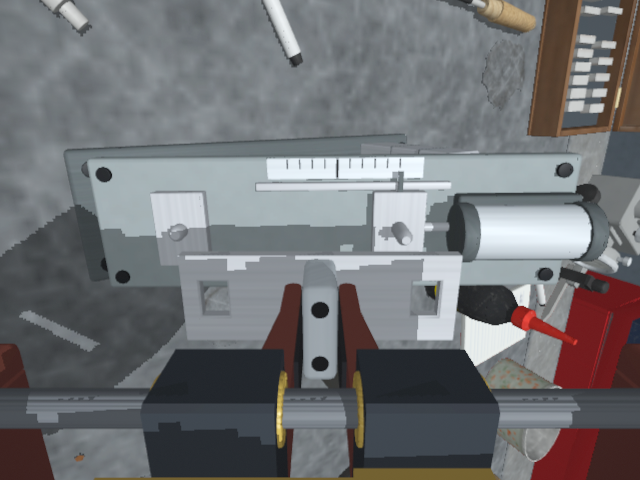

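Wrist view: the plate is held level with the bed. The slide pin is near (403,235), the fixed pin near (178,232) and the set mark at (337,168). I'll enlarge this to measure the bed more finely.

```bash
python3 - <<'E'
import cv2
i=cv2.imread('pics/w3.png')[145:345,140:470]
cv2.imwrite('pics/w3z.png',cv2.resize(i,None,fx=2.4,fy=2.4,interpolation=cv2.INTER_CUBIC))
E
```

```text
(no output)
```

View pics/w3z.png

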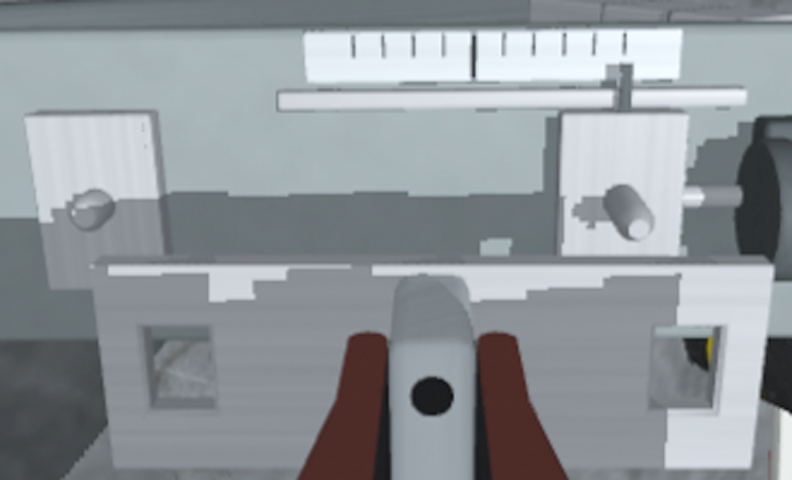

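Enlarged wrist view (crop pixels): slide pin top at (639,229), fixed pin top at about (83,213). The seat's far edge runs (26,118)-(150,115) and the slide's far edge (562,114)-(687,113). The slot centres are at about (180,367) and (686,367).

```bash
cat > m3.py <<'E'
from fit import *
def W(p): return (p[0]/2.4+140,p[1]/2.4+145)
B=np.array([(73,0,33),(-70,0,19),(-87,25,9),(-53,25,9),(56,24,8.5),(90,24,8.5)],float)
U=np.array([W(p) for p in [(639,229),(83,213),(26,118),(150,115),(562,114),(687,113)]])
mk=W((474,65))[0]
def g(p):
    Q=B@bedR(p[2]).T+np.array([p[0],p[1],105]); 
    m=proj('w3',bedR(p[2])@np.array([33,38,1.])+np.array([p[0],p[1],105]))[0]-mk
    return np.r_[(np.array([proj('w3',q) for q in Q])-U).ravel(),m]
rw=least_squares(g,r.x[:3])
def plane(fn,uv,o,n):
    c,d=ray(fn,*uv); return c+d*((o-c)@n)/(d@n)
E
python3 - <<'E'
from m3 import *
print('bed top/scene',r.x[:3],'wrist',rw.x,np.degrees(rw.x[2])); print(rw.fun.round(1))
o=readout.get_obs(); R=Ro.from_rotvec(o['orientation']).as_matrix(); p=o['ee_pos']
Rb=bedR(rw.x[2]); ob=np.array([rw.x[0],rw.x[1],105])
n=R[:,2]; pp=p+186*n
for q in [(180,367),(686,367),(100,272),(772,268),(752,467),(112,467)]:
    X=plane('w3',W(q),pp,n); print(q,'bed',(Rb.T@(X-ob)).round(1),'tool',(R.T@(X-p)).round(1))
Rb0=bedR(r.x[2])
print('tool-tip pred, bed frame', (Rb.T@(p+192*n-ob)).round(1)); print((Rb.T@R).round(4))
E
```

```text
bed top/scene [5.72648243e+02 1.86594443e+02 1.92747115e-02] wrist [5.73368330e+02 1.89929229e+02 3.05696930e-02] 1.751514389786809
[ 0.4  0.1  0.5  1.4 -1.7 -1.  -0.1 -0.2 -0.1  0.1  1.7  0.  -0. ]
(180, 367) bed [-27.5  -9.8  86.9] tool [  1.8 -49.7 186. ]
(686, 367) bed [ 72.  -10.8  86. ] tool [  1.7  49.7 186. ]
(100, 272) bed [-40.8  10.3  86.8] tool [ 21.7 -63.3 186. ]
(772, 268) bed [86.8  9.8 85.7] tool [ 22.5  64.3 186. ]
(752, 467) bed [ 87.  -33.5  86. ] tool [-20.7  65.  186. ]
(112, 467) bed [-43.4 -32.1  87.2] tool [-20.7 -65.5 186. ]
tool-tip pred, bed frame [ 22.2 -12.1  80.4]
[[ 0.0103  0.9999 -0.0093]
 [ 0.9999 -0.0104 -0.0088]
 [-0.0089 -0.0092 -0.9999]]
```

>>> {"api": "step_arm", "payload": {"targets": [[[0.095,0.055,-0.178,0,-0.13,0.08,0],[0.095,0.055,-0.178,0,0,0,0],[0.095,0.055,-0.178,0,0,0,0],[0.095,0.055,-0.178,0,0,0,0],[0,0,0,0,0,0,0]]]}}

```text
t: 8.48
ee_pos: [477.3, 187.6, 316.3]
orientation: [1.905, 1.953, 0.518]
ft_force: [0.7, -0.1, -2.9]
width: 14.3
grasp_force: 30.0
```

>>> {"api": "step_arm", "payload": {"targets": [[[0,0,0,0,0,0,0],[0,0,0,0,0,0,0],[0,0,0,0,0,0,0],[0,0,0,0,0,0,0],[0,0,0,0,0,0,0]]]}}

```text
t: 9.1
ee_pos: [477.1, 187.6, 317.3]
orientation: [1.905, 1.952, 0.52]
ft_force: [-0.2, 0.1, -2.3]
width: 14.1
grasp_force: 30.0
```

```bash
cat > st.py <<'E'
from m3 import *
o=readout.get_obs(); R=Ro.from_rotvec(o['orientation']).as_matrix(); p=o['ee_pos']
Rb=bedR(rw.x[2]); ob=np.array([rw.x[0],rw.x[1],105])
print('bed tip',(Rb.T@(p+192*R[:,2]-ob)).round(1),'tool z,y in bed',(Rb.T@R[:,2]).round(3),(Rb.T@R[:,1]).round(3),'t',o['t'],'F bed',(Rb.T@o['ft_force']).round(1),'q',o['qpos'].round(2))
E
python3 - <<'E'
from st import *
snap('wrist','w4'); i=cv2.imread('pics/w4.png')[145:345,140:470]
cv2.imwrite('pics/w4z.png',cv2.resize(i,None,fx=2.4,fy=2.4,interpolation=cv2.INTER_CUBIC))
E
```

```text
bed tip [22.8 -0.5 40. ] tool z,y in bed [-0.    -0.006 -1.   ] [ 1.    -0.005 -0.   ] t 9.1 F bed [-1.3  0.1 -1.9] q [ 0.4   0.34  2.07 -0.69  0.3   0.99]
```

View pics/w4z.png

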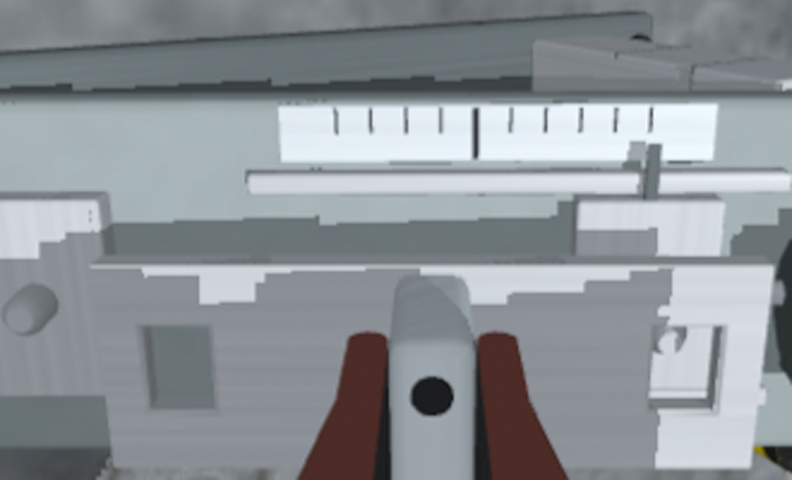

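The pin tip shows through the right slot at about (671,341) of the crop, towards the slot's lower, +y corner. I'll work out the offset.

```bash
python3 - <<'E'
from st import *
n=Rb[:,2]
for q,z in [((671,341),33),((686,367),46),((30,312),19),((650,326),46),((722,326),46),((718,408),46),((650,408),46)]:
    print(q,(Rb.T@(plane('w4',W(q),ob+z*n,n)-ob)).round(1))
E
```

```text
bed tip [22.8 -0.5 40. ] tool z,y in bed [-0.    -0.006 -1.   ] [ 1.    -0.005 -0.   ] t 9.15 F bed [-1.9  0.7 -2.5] q [ 0.4   0.34  2.07 -0.69  0.3   0.99]
(671, 341) [72.8  0.8 33. ]
(686, 367) [72.6  1.3 46. ]
(30, 312) [-67.4   2.   19. ]
(650, 326) [64.9 10.1 46. ]
(722, 326) [78.8 10.  46. ]
(718, 408) [79.7 -7.8 46. ]
(650, 408) [66.1 -7.7 46. ]
```

The slot and pin agree within 0.5 mm, so I lower the plate onto the slide pin.

>>> {"api": "step_arm", "payload": {"targets": [[[0.045,0,-0.078,0,0,0,0],[0.045,0,-0.078,0,0,0,0],[0.045,0,-0.078,0,0,0,0],[0.045,0,-0.078,0,0,0,0],[0,0,0,0,0,0,0]]]}}

```text
t: 9.78
ee_pos: [486.2, 187.5, 301.2]
orientation: [1.905, 1.952, 0.519]
ft_force: [-0.7, -0.6, -2.9]
width: 14.0
grasp_force: 30.0
```

```bash
python3 st.py
```

```text
bed tip [22.4 -0.9 21.5] tool z,y in bed [-0.001 -0.006 -1.   ] [ 1.    -0.005 -0.001] t 9.775 F bed [-2.1 -0.6 -2.1] q [ 0.39  0.38  2.06 -0.75  0.27  1.05]
```

>>> {"api": "step_arm", "payload": {"targets": [[[-0.06,-0.002,-0.02,0,0,0,0],[-0.12,-0.003,-0.065,0,0,0,0],[-0.12,-0.003,-0.07,0,0,0,0],[-0.12,-0.003,-0.07,0,0,0,0],[-0.12,-0.003,-0.07,0,0,0,0]]]}}

```text
t: 10.4
ee_pos: [460.4, 187.2, 288.0]
orientation: [1.903, 1.949, 0.524]
ft_force: [9.3, -3.5, -2.4]
width: 13.8
grasp_force: 30.0
```

```bash
python3 st.py
```

```text
bed tip [-5.7 -0.2 22.9] tool z,y in bed [ 0.003 -0.005 -1.   ] [ 1.    -0.005  0.003] t 10.4 F bed [ 6.8 -3.7 -6.7] q [ 0.41  0.39  2.12 -0.94  0.24  1.26]
```

>>> {"api": "step_arm", "payload": {"targets": [[[-0.1,-0.003,-0.058,0,0,0,0],[-0.1,-0.003,-0.058,0,0,0,0],[0,0,0,0,0,0,0],[0,0,0,0,0,0,0],[0,0,0,0,0,0,0]]]}}

```text
t: 11.02
ee_pos: [451.0, 186.9, 282.5]
orientation: [1.903, 1.949, 0.525]
ft_force: [9.2, -3.0, -1.7]
width: 13.9
grasp_force: 30.0
```

```bash
python3 - <<'E'
from st import *
snap('wrist','w5'); i=cv2.imread('pics/w5.png')[145:345,140:470]
cv2.imwrite('pics/w5z.png',cv2.resize(i,None,fx=2.4,fy=2.4,interpolation=cv2.INTER_CUBIC))
E
```

```text
bed tip [-16.5  -0.2  22.9] tool z,y in bed [ 0.004 -0.005 -1.   ] [ 1.    -0.006  0.004] t 11.025 F bed [ 7.  -3.3 -6. ] q [ 0.42  0.39  2.14 -1.03  0.23  1.36]
```

View pics/w5z.png

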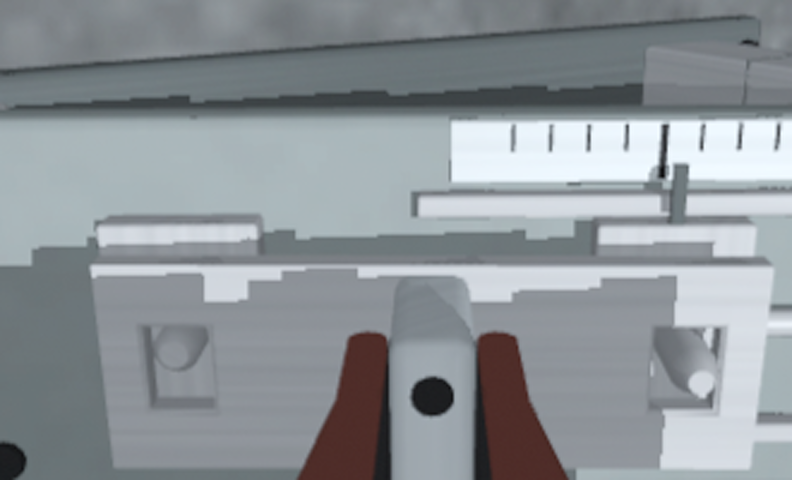

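The slide is hooked and pulled. The pointer (680) stands just short of the mark (663), and the fixed pin tip shows at (178,347) through the left slot.

```bash
python3 - <<'E'
from st import *
n=Rb[:,2]
for q,z in [((178,350),19),((180,367),29),((142,326),29),((150,408),29),((215,326),29),((217,408),29),((702,383),33),((686,367),29)]:
    print(q,(Rb.T@(plane('w5',W(q),ob+z*n,n)-ob)).round(1))
E
```

```text
bed tip [-16.5  -0.2  22.9] tool z,y in bed [ 0.004 -0.005 -1.   ] [ 1.    -0.006  0.004] t 11.075 F bed [ 8.1 -3.  -7.4] q [ 0.42  0.39  2.14 -1.03  0.23  1.36]
(178, 350) [-69.1   1.2  19. ]
(180, 367) [-66.1   2.3  29. ]
(142, 326) [-72.6  11.1  29. ]
(150, 408) [-72.9  -6.7  29. ]
(215, 326) [-58.5  11.   29. ]
(217, 408) [-59.5  -6.8  29. ]
(702, 383) [35.5  0.1 33. ]
(686, 367) [33.3  1.5 29. ]
```

>>> {"api": "step_arm", "payload": {"targets": [[[-0.06,-0.002,-0.034,0,0,0,0],[0,0,0,0,0,0,0],[0,0,0,0,0,0,0],[0.02,0,-0.034,0,0,0,0],[0,0,0,0,0,0,0]]]}}

```text
t: 11.7
ee_pos: [449.3, 187.1, 279.6]
orientation: [1.902, 1.949, 0.527]
ft_force: [5.8, -1.1, 3.1]
width: 13.5
grasp_force: 30.0
```

```bash
python3 st.py
```

```text
bed tip [-19.1   0.2  21.3] tool z,y in bed [ 0.005 -0.004 -1.   ] [ 1.    -0.006  0.005] t 11.7 F bed [ 6.5 -1.3 -0.2] q [ 0.42  0.39  2.14 -1.07  0.23  1.4 ]
```

>>> {"api": "step_arm", "payload": {"targets": [[[0,0,0,0,0,0,0],[0.02,0,-0.034,0,0,0,0],[0,0,0,0,0,0,0],[0,0,0,0,0,0,0],[0,0,0,0,0,0,0]]]}}

```text
t: 12.32
ee_pos: [450.4, 187.3, 278.2]
orientation: [1.902, 1.949, 0.528]
ft_force: [7.2, -0.9, 4.0]
width: 13.8
grasp_force: 30.0
```

```bash
python3 st.py
```

```text
bed tip [-18.8   0.5  19.5] tool z,y in bed [ 0.006 -0.003 -1.   ] [ 1.    -0.005  0.006] t 12.325 F bed [ 8.2 -1.2 -0.1] q [ 0.42  0.4   2.14 -1.08  0.22  1.41]
```

>>> {"api": "step_arm", "payload": {"targets": [[[0,0,0,0,0.08,0,0],[0,0,0,0,0,0,0],[0.02,0,-0.034,0,0,0,0],[0.02,0,-0.034,0,0,0,0],[0,0,0,0,0,0,0]]]}}

```text
t: 12.95
ee_pos: [452.5, 187.5, 274.9]
orientation: [1.905, 1.953, 0.524]
ft_force: [5.9, -0.0, 5.2]
width: 14.1
grasp_force: 30.0
```

```bash
python3 st.py
```

```text
bed tip [-19.6   0.8  15.5] tool z,y in bed [ 0.001 -0.003 -1.   ] [ 1.    -0.005  0.001] t 12.95 F bed [ 7.7 -0.2  1.5] q [ 0.42  0.41  2.14 -1.07  0.22  1.41]
```

>>> {"api": "step_arm", "payload": {"targets": [[[0.02,0,-0.034,0,0,0,0],[0.02,0,-0.034,0,0,0,0],[0,0,0,0,0,0,0],[0,0,0,0,0,0,0],[0,0,0,0,0,0,0]]]}}

```text
t: 13.58
ee_pos: [454.5, 187.5, 271.5]
orientation: [1.905, 1.953, 0.524]
ft_force: [6.4, -0.1, 3.1]
width: 13.7
grasp_force: 30.0
```

```bash
python3 st.py
```

```text
bed tip [-19.6   0.8  11.6] tool z,y in bed [ 0.001 -0.003 -1.   ] [ 1.    -0.005  0.001] t 13.575 F bed [ 7.1 -0.3 -0.5] q [ 0.42  0.41  2.14 -1.1   0.22  1.43]
```

>>> {"api": "step_arm", "payload": {"targets": [[[0.015,0,-0.026,0,0,0,0],[0,0,0,0,0,0,0],[0.015,0,-0.026,0,0,0,0],[0,0,0,0,0,0,0],[0,0,0,0,0,0,0]]]}}

```text
t: 14.2
ee_pos: [455.9, 187.5, 269.3]
orientation: [1.905, 1.952, 0.525]
ft_force: [2.9, -1.1, 12.4]
width: 13.7
grasp_force: 30.0
```

```bash
python3 - <<'E'
from st import *
snap('wrist','w6'); i=cv2.imread('pics/w6.png')[145:345,140:470]
cv2.imwrite('pics/w6z.png',cv2.resize(i,None,fx=2.4,fy=2.4,interpolation=cv2.INTER_CUBIC))
E
```

```text
bed tip [-19.3   0.7   9. ] tool z,y in bed [ 0.001 -0.002 -1.   ] [ 1.    -0.005  0.001] t 14.2 F bed [ 8.7 -1.2  9.3] q [ 0.42  0.42  2.13 -1.12  0.21  1.45]
```

View pics/w6z.png

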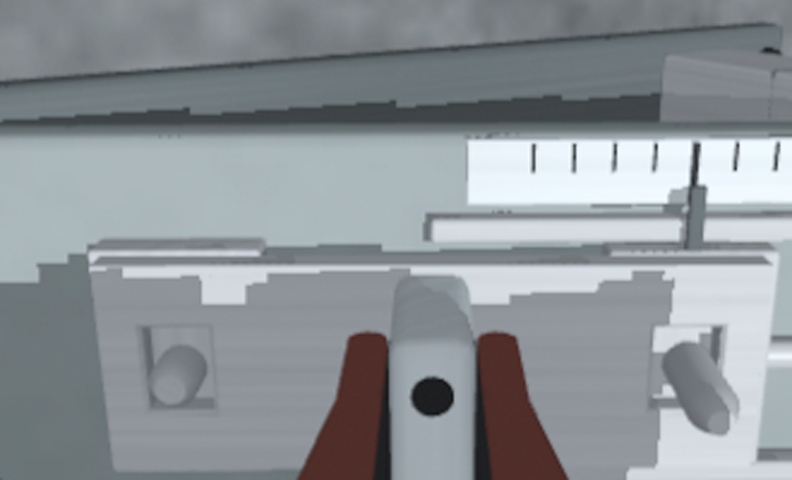

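The plate is down on its seats, with both pins through its slots and the pointer at the mark. I press it lightly, then open part way.

>>> {"api": "step_arm", "payload": {"targets": [[[0.008,0,-0.014,0,0,0,0],[0,0,0,0,0,0,0],[0,0,0,0,0,0,0],[0,0,0,0,0,0,0.4],[0,0,0,0,0,0,0.4]]]}}

```text
t: 14.88
ee_pos: [454.1, 186.6, 266.4]
orientation: [1.908, 1.955, 0.517]
ft_force: [0.3, -0.3, -0.2]
width: 30.1
grasp_force: 0.0
```

>>> {"api": "step_arm", "payload": {"targets": [[[0,0,0,0,0,0,0.4],[0,0,0,0,0,0,0.4],[0,0,0,0,0,0,0.4],[0,0,0,0,0,0,0.4],[0,0,0,0,0,0,0.4]]]}}

```text
t: 15.5
ee_pos: [454.0, 186.5, 265.8]
orientation: [1.908, 1.955, 0.515]
ft_force: [-0.2, 0.3, 0.1]
width: 35.2
grasp_force: 0.0
```

>>> {"api": "step_arm", "payload": {"targets": [[[-0.05,-0.001,0.087,0,0,0,0.4],[-0.2,-0.005,0.346,0,0,0,0.4],[-0.3,-0.008,0.52,0,0,0,0.4],[-0.4,-0.01,0.69,0,0,0,0.4],[-0.4,-0.01,0.69,0,0,0,0.4]]]}}

```text
t: 16.12
ee_pos: [385.6, 184.7, 383.5]
orientation: [1.909, 1.956, 0.515]
ft_force: [0.9, -0.6, 0.7]
width: 34.9
grasp_force: 0.0
```

>>> {"api": "step_arm", "payload": {"targets": [[[0,-0.3,0.3,0,0,0,0.4],[0,-0.3,0,0,0,0,0.4],[0,0,0,0,0,0,0.4],[0,0,0,0,0,0,0.4],[0,0,0,0,0,0,0.4]]]}}

```text
t: 16.75
ee_pos: [386.6, 155.1, 397.3]
orientation: [1.908, 1.956, 0.515]
ft_force: [0.0, 0.4, -0.4]
width: 35.2
grasp_force: 0.0
```

```bash
python3 - <<'E'
from st import *
snap('wrist','w7'); snap('top','t7')
a=cv2.imread('pics/w7.png'); b=cv2.imread('pics/t7.png')[165:315,215:295]
m=np.zeros((480,800,3),np.uint8); m[:,:]=0
m[:,:560]=a[:,40:600]; m[:450,560:800]=cv2.resize(b,(240,450),interpolation=cv2.INTER_CUBIC)
cv2.imwrite('pics/fin.png',m)
E
```

```text
bed tip [-17.7 -30.1 155. ] tool z,y in bed [-0.006 -0.006 -1.   ] [ 1.    -0.004 -0.006] t 16.75 F bed [-0.1  0.4 -0.4] q [ 0.41  0.06  2.2  -0.46  0.44  0.76]
```

View pics/fin.png

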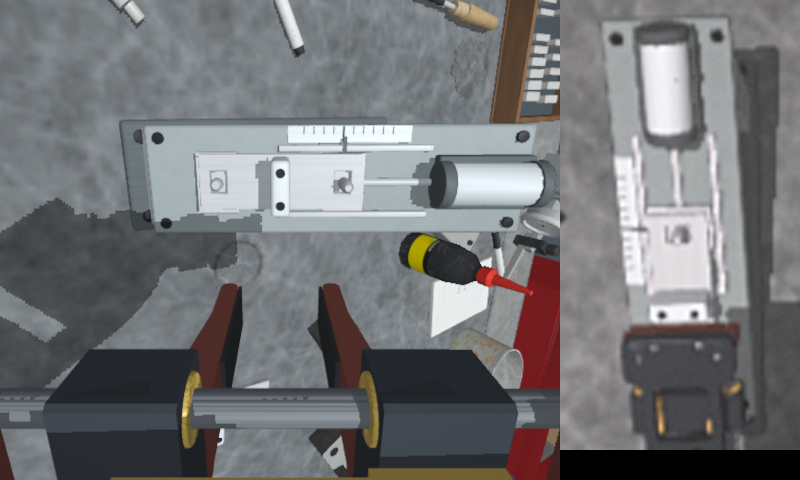

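The final view shows the plate lying flat over both pins, at (217,182) and (345,183). The pointer stands at the set mark (345,140) and the gripper is clear.

```bash
python3 -c "
from workcell import ctrl
print(ctrl.close_job())"
```

```text
the job is handed in; nothing more can be done
None
```

The short keeper plate is hooked over both pins and lies flat, holding the slide at its set mark; the job was handed in about 17 s in, with the gripper clear of everything.

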